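Load the amber filter carrier and shut the sample chamber

ROBOT

A 6-joint arm with a two-finger parallel gripper is mounted at the origin on the work surface. World frame = base frame: x ahead of the robot, y to its left, z up, the work surface at z = 0. Lengths are in m, angles in rad, forces in N, time in s.
With the tool pointing down it reaches from about 0.35 to 0.85 m from the base axis. Payload 8.1 kg.
Tool frame: the origin (TCP) lies between the finger pads; the fingertips stand 11 mm ahead of it and the grasp point (between the pads) lies 8 mm behind it (tips_ahead is the z of the fingertips in the tool frame, in m); z points along the fingers, y is the line along which they close (so a half turn about z gives the same grasp; the last joint's range is limited). The gripper opens to 93 mm and grips with 3 to 60 N. Pads are 15 mm wide; open, the fingers measure 128 mm over their backs; the gripper's body (75 mm by 188 mm) begins 65 mm behind the grasp point.
Start: joints at [-1.38, 0.13, 1.488, -0, 1.523, -0.085], TCP at [0.163, -0.577, 0.23] pointing down, gripper open.
Joint ranges: [-2.96, 2.96], [-0.89, 2.26], [0.02, 2.5], [-1.34, 4.48], [0, 2.73], [-2.66, 2.66]. Speed limits (rad/s): [2.39, 2.39, 2.79, 3.14, 3.14, 3.14].

INTERFACE

Orientations are given as a rotation vector (axis times angle).
In Python, from plant import read_state, read_camera, close_job, tips_ahead gives the robot as it stands. The module is installed in compiled form; this text tells all that it offers.
- The arm moves only by the tool move_arm, never from a script. Its argument "plan" is a list of rows, each a list of 7 numbers: the turn, a rotation vector about the tool's x, y, z in units of 6 degrees (1.0 is 6 degrees), then the shift along the tool's x, y, z in units of 25 mm (1.0 is 25 mm), then the finger opening in mm, from 0 to 93. A call has exactly 10 rows; each row shifts and turns the commanded pose from where the row before left it, along the tool's axes as they then stand; what a row does not reach is not made up. A row lasts 1/10 s, in which the tool goes at most 50 mm and 8.59 degrees, less where a joint would pass 70% of its speed; a pose out of reach is approached as far as the arm can. A call is refused whole if a number of a shift passes 1 or a number of a turn 1, either way. A call with a gripper value outside its range is refused whole. The fingers move at their own pace and stop on an object; "force" is the grip in N (left out, the last holds). Time passes only in rows, so rows that do not move let the fingers close, or fill a call up. It gives the time, the measured TCP pose, the force, the opening and the grip force at its end, in the units of the state.
- read_state(): the state, without advancing time (a new reading comes with each control period).
- read_camera(name): name is "side" or "top" or "wrist"; returns a dict with "frame" (400x640x3 uint8, red, green, blue), "z_map" (400x640 float32, m along the optical axis (not along the pixel's ray), 0 where there is no reading), "fx", "fy", "cx", "cy" (pixels), "rvec" (rotation vector, rad) and "tvec" (3), from world to camera coordinates, as OpenCV has them. Camera axes: x right, y down, z forward; pixel columns grow to the right and rows downward; lengths in m; the calibration is good to about 2 mm. A picture is of the moment at which its call begins.
- close_job(): hands the job in; it is judged then, once.
The state is a dict: "t": time; "q": joint angles; "dq": joint speeds; "joint_torque": joint torques, N m; "tool_pos": TCP position; "orientation": TCP orientation; "force": force on the tool from outside, world axes, zero at the start; "wrist_torque": the same for the moment, N m; "opening": finger opening in m; "gripper_force": force on a finger pad.
Only numpy, scipy, OpenCV 4.12 (cv2) and the standard library are available. Lean on these libraries where they do the work, as an engineer would, in place of code of your own. Each camera call takes 0.05 s, during which the arm holds its last target. There are 200 camera calls.

TASK

Slide the cover of the white sample chamber all the way open, then lay the amber filter carrier gently, rib up, on the floor of its compartment with one long edge flush along the aluminium fence. Then slide the cover fully shut over it. Leave the blue carrier, the beaker, the bottle and the rod stand where they are.

Things in the scene. Friction and masses are not known exactly. Their poses are not given: they have to be found in the camera images.
- chamber: white sample chamber fixed to the bench, 156 (x) x 300 (y) mm, top 65 mm high, a rail along each long edge up to 73 mm. Origin: centre of the underside; x points away from the robot, y along the cover's slide. Its open-topped compartment, 120 (x) x 130 (y) mm, 45 mm deep, is centred at y = -68 mm; the +y half is a closed deck over which the cover parks when open. Position and yaw vary.
- bay (a point): centre of the compartment's black floor, 20 mm above the bench; axes as the chamber's.
- fence (a point): the fence is an aluminium strip on the compartment floor along its robot-side (-x) wall, 130 mm long (y), 16 wide, 8 high. This point is the middle of the foot of its straight face, which looks to +x into the compartment, 44 mm to -x of the bay centre; axes as the chamber's. A carrier lying flush has its origin at x = +25 mm from here.
- cover (a joint): slide of the flat grey cover (126 x 138 x 6 mm, underside 66 mm above the bench, between the rails): 0 = fully shut over the compartment, 0.136 m = fully open (moved to the chamber's +y, over the deck). It starts shut or partly open, has about 2 N of friction and stays where it is left.
- handle (a point): top centre of the red handle on the middle of the cover: an upright bar 60 mm long (chamber x), 12 thick (chamber y, the slide direction), rising 26 above the cover, its top 98 mm above the bench. Moves with the cover; axes as the chamber's.
- amber_carrier: amber (orange) filter carrier, 0.12 kg: flat plate 100 x 50 x 10 mm with an upright grip rib along its middle, 60 mm long, 12 thick, 24 tall (total height 34). Origin: centre of the underside; x along plate and rib, y across, z up; both ends alike. Starts flat on the bench, rib up, left or right of the chamber (side varies).
- blue_carrier: blue filter carrier, 0.12 kg: flat plate 100 x 50 x 10 mm with an upright grip rib along its middle, 60 mm long, 12 thick, 24 tall (total height 34). Origin: centre of the underside; x along plate and rib, y across, z up; both ends alike. Starts flat on the bench, rib up, left or right of the chamber (side varies). Not to be used.
- beaker: glass beaker, 76 mm across, 95 mm high. Origin: centre of the underside. Bystander.
- bottle: closed amber glass reagent bottle with a white cap, 64 mm across, 130 mm high, standing between robot and chamber. Origin: centre of the underside. Bystander.
- stand: rod stand: white base plate 130 (x) x 90 (y) x 12 mm, an upright steel rod 10 mm thick at x = +45 mm that rises to 247 mm, with a clamp arm towards -x at 150 mm. Origin: centre of the underside. Bystander.
Not all that is in view belongs to the job. Several things have the shape of the amber_carrier; the one meant has the colours described above.

How it is judged:
By the outcome, as a careful person would: the job done as asked, in the order asked, and still so for the second after the job is handed in, with the robot touching nothing.
It also fails if it takes over 69 s, if anything falls off the work surface, if the arm or the gripper's body presses on something with over 40 N, if the wrist force passes 120 N, or if a joint passes its speed limit or range.

## Working session

There is one attempt and no reset: what is moved stays moved. The work goes in short steps, Python scripts to look and compute and a tool call to move; the robot and the scene stay as the last step left them, time stands still between calls to the robot, and variables do not carry over. Pictures are saved under pics/ and viewed, at most 10 in all, crops included, and the job is handed in when it is done.

Besides the shell and the picture viewer there is one more tool, called after "Emit:" as name([rows], argument=value, ...), one row to a line, values as JSON. move_arm: Moves the arm, as the interface text tells. Its arguments: {"type":"object","properties":{"plan":{"type":"array","items":{"type":"array","items":{"type":"number"}}},"force":{"type":"number"}},"required":["plan"]}

```bash
mkdir -p pics; python3 - <<'E'
from plant import read_state, read_camera, tips_ahead
import cv2,numpy as np
print(read_state(), tips_ahead)
for n in("top","side"):
    c=read_camera(n); cv2.imwrite(f"pics/{n}1.png",c["frame"][:,:,::-1]); print(n,c["fx"],c["cx"],c["cy"],c["rvec"],c["tvec"])
E
```

```text
{'t': 0.0, 'q': array([-1.38038816e+00,  1.31125008e-01,  1.48924344e+00, -8.01197996e-06,
        1.52300813e+00, -8.53951189e-02]), 'dq': array([-0.00033028,  0.00094377, -0.00050185, -0.00104121,  0.00054042,
        0.00063886]), 'joint_torque': array([ 2.23403354e-04, -5.59838998e+01, -4.91763210e+01,  7.69020338e-02,
        3.49359750e-02, -1.22215311e-04]), 'tool_pos': array([ 0.16331163, -0.57678969,  0.22862871]), 'orientation': array([-3.11000411e+00, -4.31614760e-01,  1.59528008e-04]), 'force': array([-0.26876524, -0.337534  , -0.3862336 ]), 'wrist_torque': array([ 0.02124533,  0.05081756, -0.03448816]), 'gripper_force': 0.0, 'opening': 0.09295629033528839} 0.011
top 446.8585076986916 312.7854380402397 199.09296312178586 [ 2.16835418 -2.17473879  0.11553018] [-0.06160873  0.53510828  1.3083997 ]
side 409.3628425750776 321.7937394472889 197.2358784075756 [ 0.5189421  -2.57757488  1.35672163] [0.45187193 0.20202893 1.17469254]
```

View pics/top1.png

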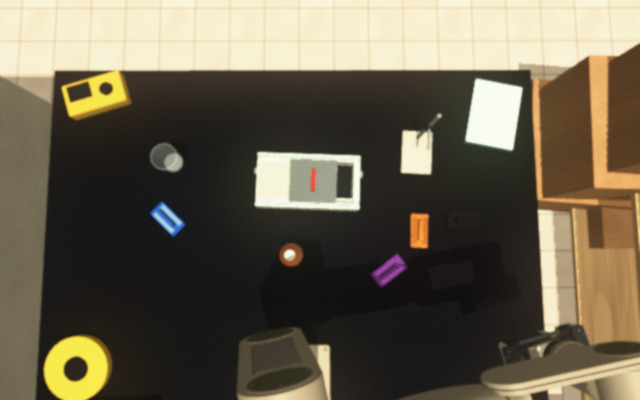

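View pics/side1.png

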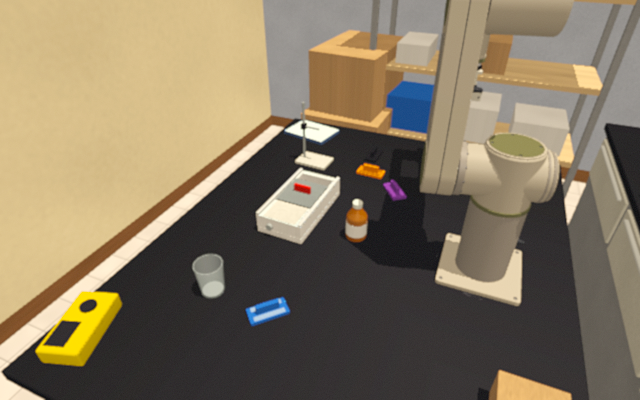

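The top view has +x up and +y left. It shows the white chamber at (308,181), with the cover partly open and the red handle at (313,180). The amber carrier is at (419,231), the stand base at (417,152) with its rod leaning to (435,120), the bottle at (290,254), and a purple decoy at (389,270). The side view agrees.

```bash
cat > h.py <<'E'
import numpy as np,cv2
from scipy.spatial.transform import Rotation as R
from plant import read_state, read_camera
def cast(c,uv,z):
    Rm=R.from_rotvec(c["rvec"]).as_matrix(); uv=np.atleast_2d(uv).astype(float)
    d=np.c_[(uv[:,0]-c["cx"])/c["fx"],(uv[:,1]-c["cy"])/c["fy"],np.ones(len(uv))]@Rm
    o=-Rm.T@np.asarray(c["tvec"]).ravel()
    return o+d*((z-o[2])/d[:,2])[:,None]
def cloud(c):
    v,u=np.mgrid[:400,:640]; z=c["z_map"]; Rm=R.from_rotvec(c["rvec"]).as_matrix()
    p=np.dstack([(u-c["cx"])/c["fx"]*z,(v-c["cy"])/c["fy"]*z,z])
    return (p-np.asarray(c["tvec"]).ravel())@Rm
def hsv(c): return cv2.cvtColor(c["frame"],cv2.COLOR_RGB2HSV)
def blobs(m,amin=30):
    cs,_=cv2.findContours(m.astype(np.uint8),cv2.RETR_EXTERNAL,cv2.CHAIN_APPROX_NONE)
    return sorted([k[:,0] for k in cs if cv2.contourArea(k)>=amin],key=lambda k:-cv2.contourArea(k.reshape(-1,1,2)))
def rect(p):  # centre, long side, short side, angle of long side (world xy)
    (x,y),(w,h),a=cv2.minAreaRect((np.asarray(p)[:,:2]*1000).astype(np.float32))
    if w<h: w,h,a=h,w,a+90
    return np.round([x,y,w,h,(a+90)%180-90],1)
def tool():
    s=read_state(); return s["tool_pos"],R.from_rotvec(s["orientation"])
E
python3 - <<'E'
from h import *
c=read_camera("top"); H=hsv(c); P=cloud(c)
u=lambda x0,x1,y0,y1:np.pad(np.ones((y1-y0,x1-x0),bool),((y0,400-y1),(x0,640-x1)))
def show(n,m,z):
    for k in blobs(m,8)[:2]:
        ins=np.zeros((400,640),np.uint8); cv2.drawContours(ins,[k.reshape(-1,1,2)],-1,1,-1)
        print(n,k.mean(0).round(),rect(cast(c,k,z)),"z med",np.median(P[ins>0][:,2]).round(3), "max",P[ins>0][:,2].max().round(3))
sat=H[...,1];hue=H[...,0];val=H[...,2]
show("amber",u(400,440,205,255)&(sat>120)&(val>80)&(hue<25),0.012)
show("handle",u(250,365,145,215)&(sat>120)&(val>60)&((hue<8)|(hue>170)),0.098)
cm=u(245,370,140,220)&(P[...,2]>0.04)
show("chamber",cm,0.07)
show("chamberbright",u(245,370,140,220)&(val>60),0.07)
show("standbase",u(395,440,128,180)&(val>120)&(sat<90),0.012)
show("bottle",u(270,310,235,275)&(val>60),0.1)
show("purple",u(365,410,250,290)&(sat>100)&(val>50),0.012)
E
```

```text
amber [419. 230.] [ 442.1 -382.3  108.1   54.3   -1.4] z med 0.01 max 1.356
handle [313. 179.] [ 5.838e+02 -6.360e+01  6.030e+01  1.140e+01 -2.000e-01] z med 0.098 max 1.356
chamber [308. 181.] [584.4 -46.8 312.1 161.9  87.6] z med 0.068 max 1.356
chamberbright [308. 181.] [583.5 -48.3 320.8 171.1  87.9] z med 0.067 max 1.356
standbase [416. 151.] [ 683.9 -380.5  141.8   94.7   -3.7] z med 0.012 max 1.356
bottle [291. 255.] [ 3.724e+02 -1.000e-01  6.420e+01  6.370e+01  8.980e+01] z med 0.093 max 1.356
purple [389. 270.] [ 323.6 -289.8  105.5   55.5  -52.3] z med 0.01 max 1.356
```

Emit:
move_arm([
  [0,0,1,0,0,0,50],
  [0,0,1,0,0,0,50],
  [0,0,1,0,0,0,50],
  [0,0,0,0.7,-0.95,0,50],
  [0,0,0,0.7,-0.95,0,50],
  [0,0,0,0.7,-0.95,0,50],
  [0,0,0,0.7,-0.95,0,50],
  [0,0,0,0.7,-0.95,0,50],
  [0,0,0,0.7,-0.95,0,50],
  [0,0,0,0.7,-0.95,0,50],
], force=15)

```text
t: 1.15
tool_pos: [0.2927, -0.4147, 0.2293]
orientation: [-3.141, 0.06, 0.0]
force: [-0.2, -0.2, -0.0]
opening: 0.0503
gripper_force: 0.0
```

Emit:
move_arm([
  [0,0,0,0.7,-0.95,0,50],
  [0,0,0,0.7,-0.95,0,50],
  [0,0,0,0.7,-0.95,0,50],
  [0,0,0,0.7,-0.95,0,50],
  [0,0,0,0.7,-0.95,0,50],
  [0,0,0,0.7,-0.95,0,50],
  [0,0,0,0.7,-0.95,0,50],
  [0,0,0,0.7,-0.95,0,50],
  [0,0,0,0.7,-0.95,0,50],
  [0,0,0,0.7,-0.95,0,50],
])

```text
t: 2.15
tool_pos: [0.4767, -0.1841, 0.2294]
orientation: [-3.141, 0.06, 0.001]
force: [0.5, -0.1, 0.0]
opening: 0.0499
gripper_force: 0.0
```

```bash
python3 - <<'E'
from h import *
p,r=tool(); print(p,r.as_matrix().round(3))
c=read_camera("wrist"); cv2.imwrite("pics/w1.png",c["frame"][:,:,::-1]); print(c["fx"],c["rvec"],c["tvec"])
E
```

```text
[ 0.47665146 -0.18413183  0.22936822] [[ 0.999 -0.038 -0.   ]
 [-0.038 -0.999  0.   ]
 [-0.    -0.    -1.   ]]
309.217676574119 [-2.04261114  2.1223526   0.28300834] [-0.16638999  0.43737331  0.51618198]
```

View pics/w1.png

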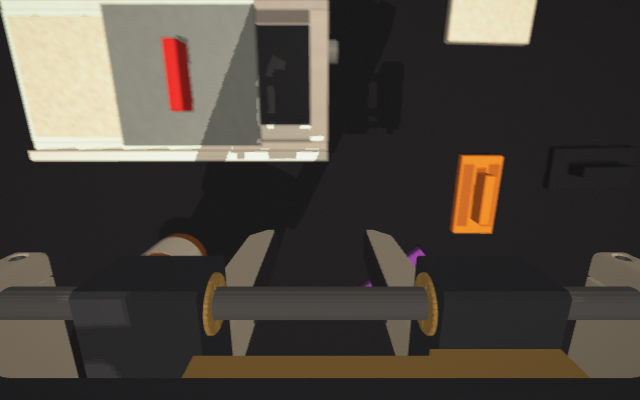

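The wrist view shows the red handle at (177,74), the chamber's near rail along row ~157 and its -y end at column ~328. The amber carrier is at (477,194), and the bottle is at (178,245). I'll measure these now.

```bash
cat >> h.py <<'E'
def measure(c,frame=True):
    H=hsv(c);P=cloud(c);Z=P[...,2];sat,hue,val=H[...,1],H[...,0],H[...,2];out={}
    red=(sat>150)&(val>60)&((hue<5)|(hue>172)); am=(sat>150)&(val>60)&(hue>5)&(hue<25)
    for n,m in(("handle_top",red&(abs(Z-.098)<.004)),("amber_top",am&(abs(Z-.034)<.004)),("amber_plate",am&(abs(Z-.010)<.004))):
        b=blobs(m,20)
        if b: out[n]=rect(P[b[0][:,1],b[0][:,0]])
    for k,v in out.items(): print(k,v)
    return H,P
E
python3 - <<'E'
from h import *
c=read_camera("wrist"); H,P=measure(c); Z=P[...,2]
m=(abs(Z-.073)<.003)&(P[...,0]>.45)&(P[...,1]>-.3)
# near rail outer edge: lowest valid row per column
pts=[]
for u in range(45,320,5):
    v=np.where(m[:,u])[0]
    if len(v): pts.append([u,v.max()])
q=cast(c,pts,.073); f=np.polyfit(q[:,1],q[:,0],1); res=q[:,0]-np.polyval(f,q[:,1]); k=abs(res)<.004
f=np.polyfit(q[k,1],q[k,0],1); print("near rail x=a y+b",f,k.sum(),len(k),"yaw",np.degrees(-np.arctan(f[0])), "y range",q[k,1].min(),q[k,1].max())
m2=(Z>.055)&(Z<.08)
e=[]
for v in range(5,150,5):
    u=np.where(m2[v,:345])[0]
    if len(u): e.append([u.max(),v])
q=cast(c,e,.065); print("-y end",q[:,:2].round(4)[::4].tolist())
e=[[np.where(m2[v])[0].min(),v] for v in range(20,150,5)]
q=cast(c,e,.065); print("+y end",q[:,:2].round(4)[::4].tolist())
E
```

```text
handle_top [587.1 -62.8  59.   12.4  -1.1]
amber_top [ 444.6 -381.2   59.8   12.9   -2.8]
amber_plate [ 444.1 -381.5  100.3   51.4   -2.7]
near rail x=a y+b [0.03957138 0.51252128] 55 55 yaw -2.266090580592031 y range -0.17755865989382377 0.0954545220792101
-y end [[0.6489, -0.1997], [0.6325, -0.1984], [0.6156, -0.1979], [0.5981, -0.1975], [0.5801, -0.197], [0.5614, -0.1965], [0.5423, -0.195], [0.5224, -0.1944]]
+y end [[0.6479, 0.0997], [0.631, 0.1001], [0.6136, 0.1013], [0.5957, 0.1017], [0.5772, 0.102], [0.5581, 0.1034], [0.5383, 0.1038]]
```

Emit:
move_arm([
  [0,0,0,0.84,-1,0.2,50],
  [0,0,0,0.84,-1,0.2,50],
  [0,0,0,0.84,-1,0.2,50],
  [0,0,0,0.84,-1,0.2,50],
  [0,0,0,0.84,-0.97,0.2,50],
  [0,0,0,0,0,0.92,50],
  [0,0,0,0,0,0.92,50],
  [0,0,0,0,0,0.92,50],
  [0,0,0,0,0,0.92,50],
  [0,0,0,0,0,0.92,50],
])

```text
t: 3.25
tool_pos: [0.5853, -0.0659, 0.0885]
orientation: [3.141, -0.061, -0.001]
force: [0.1, 0.4, -0.1]
opening: 0.0501
gripper_force: 0.0
```

Emit:
move_arm([
  [0,0,0,0,0,0,0],
  [0,0,0,0,0,0,0],
  [0,0,0,0,0,0,0],
  [0,0,0,0,0,0,0],
  [0,0,0,0,0,0,0],
  [0,0,0,0,0,0,0],
  [0,0,0,0,0,0,0],
  [0,0,0,0,0,0,0],
  [0,0,0,0,0,0,0],
  [0,0,0,0,0,0,0],
], force=15)

```text
t: 4.25
tool_pos: [0.5868, -0.065, 0.091]
orientation: [3.141, -0.06, 0.003]
force: [0.3, 2.0, 6.0]
opening: 0.0119
gripper_force: 15.0
```

Emit:
move_arm([
  [0,0,0,0,-0.2,-0.08,0],
  [0,0,0,0,-0.4,0,0],
  [0,0,0,0,-0.5,0,0],
  [0,0,0,0,-0.5,0,0],
  [0,0,0,0,-0.5,0,0],
  [0,0,0,0,-0.5,0,0],
  [0,0,0,0,-0.4,0,0],
  [0,0,0,0,-0.2,0,0],
  [0,0,0,0,-0.1,0,0],
  [0,0,0,0,0,0,0],
])

```text
t: 5.25
tool_pos: [0.5898, 0.0176, 0.0911]
orientation: [3.141, -0.06, 0.003]
force: [7.8, 0.2, -8.5]
opening: 0.0117
gripper_force: 15.0
```

Emit:
move_arm([
  [0,0,0,0.04,-0.06,0,0],
  [0,0,0,0,-0.06,0,0],
  [0,0,0,0,0,0,0],
  [0,0,0,0,0,0,0],
  [0,0,0,0,0,0,0],
  [0,0,0,0,0,0,0],
  [0,0,0,0,0,0,0],
  [0,0,0,0,0,0,0],
  [0,0,0,0,0,0,0],
  [0,0,0,0,0,0,0],
])

```text
t: 6.25
tool_pos: [0.59, 0.0202, 0.0911]
orientation: [-3.141, 0.06, 0.001]
force: [5.1, -0.9, -9.5]
opening: 0.0118
gripper_force: 15.0
```

Emit:
move_arm([
  [0,0,0,0,-0.05,0,0],
  [0,0,0,0,-0.05,0,0],
  [0,0,0,0,-0.05,0,0],
  [0,0,0,0,0,0,0],
  [0,0,0,0,0,0,0],
  [0,0,0,0,0,0,0],
  [0,0,0,0,0,0,0],
  [0,0,0,0,0,0,0],
  [0,0,0,0,0,0,0],
  [0,0,0,0,0,0,0],
])

```text
t: 7.25
tool_pos: [0.59, 0.021, 0.0911]
orientation: [3.137, -0.062, -0.001]
force: [3.6, -13.4, -8.5]
opening: 0.0117
gripper_force: 15.0
```

Emit:
move_arm([
  [0,0,0,0,0,0,50],
  [0,0,0,0,0,0,50],
  [0,0,0,0,0,0,50],
  [0,0,0,0,0,0,50],
  [0,0,0,0,0,-0.8,50],
  [0,0,0,0,0,-1,50],
  [0,0,0,0,0,-1,50],
  [0,0,0,0,0,-1,50],
  [0,0,0,-0.8,0.8,-1,50],
  [0,0,0,-0.8,1,-1,50],
])

```text
t: 8.25
tool_pos: [0.5482, -0.0188, 0.2377]
orientation: [-3.141, 0.057, -0.0]
force: [-0.0, -0.9, -0.1]
opening: 0.0503
gripper_force: 0.0
```

Emit:
move_arm([
  [0,0,0,-0.8,1,0,50],
  [0,0,0,-0.8,1,0,50],
  [0,0,0,-0.8,1,0,50],
  [0,0,0,-0.8,1,0,50],
  [0,0,0,-0.4,0,0,50],
  [0,0,0,0,0,0,50],
  [0,0,0,0,0,0,50],
  [0,0,0,0,0,0,50],
  [0,0,0,0,0,0,50],
  [0,0,0,0,0,0,50],
])

```text
t: 9.25
tool_pos: [0.4552, -0.1154, 0.2365]
orientation: [-3.141, 0.059, 0.001]
force: [-0.2, -0.5, 0.9]
opening: 0.0499
gripper_force: 0.0
```

```bash
python3 - <<'E'
from h import *
p,r=tool(); print(p,r.as_matrix()[0].round(3))
c=read_camera("wrist"); cv2.imwrite("pics/w2.png",c["frame"][:,:,::-1]); H,P=measure(c)
np.savez("w2.npz",**c)
E
```

```text
[ 0.45516699 -0.11539338  0.23646303] [ 0.999 -0.037 -0.   ]
handle_top [590.3  19.5  59.3  12.2  -2.2]
amber_top [ 444.6 -381.3   59.4   13.8   -3.5]
amber_plate [ 444.4 -381.4   99.7   51.5   -2.4]
```

View pics/w2.png

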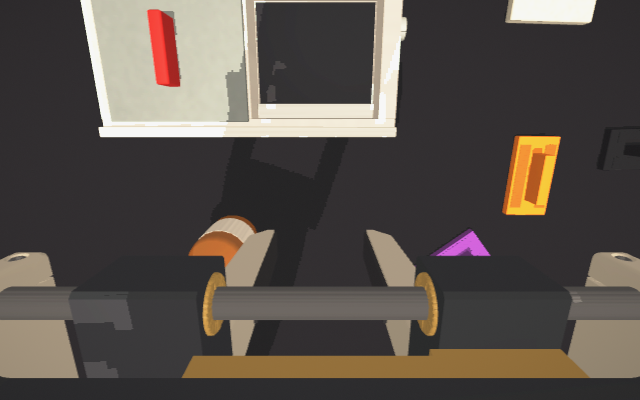

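The wrist view shows the cover parked over the deck with the handle at (164,48), and the open dark compartment at columns 255–376, down to row 104. The fence is hidden under the near rim. The amber carrier is at (531,175).

```bash
python3 - <<'E'
from h import *
c=dict(np.load("w2.npz")); P=cloud(c); Z=P[...,2]
rm=(abs(Z-.065)<.004)
near=[]; 
for u in range(265,370,6):
    v=np.where(Z[:120,u]<.045)[0]; v=v[v>60]
    near.append([u,v.max()+.5])
q=cast(c,near,.065); f=np.polyfit(q[:,1],q[:,0],1); print("near inner rim x at y=-.116:",np.polyval(f,-.116),"yaw",-np.degrees(f[0]), np.std(q[:,0]-np.polyval(f,q[:,1])))
R_=[];L_=[]
for v in range(20,100,6):
    d=np.where((Z[v]<.045)&(np.arange(640)>230)&(np.arange(640)<385))[0]
    R_.append([d.max()+.5,v]);L_.append([d.min()-.5,v])
for n,e in(("-y rim",R_),("+y rim",L_)):
    q=cast(c,e,.065); f=np.polyfit(q[:,0],q[:,1],1); print(n,np.polyval(f,.585),f[0])
# outer near rail at z .073
o=[]
for u in range(110,390,6):
    v=np.where(abs(Z[:160,u]-.073)<.003)[0]; o.append([u,v.max()+.5])
q=cast(c,o,.073); f=np.polyfit(q[:,1],q[:,0],1); print("outer near rail at y=-.116",np.polyval(f,-.116),"yaw",-np.degrees(f[0]))
sel=(Z>.015)&(Z<.032)&(P[...,0]>.52)&(P[...,0]<.66)&(P[...,1]>-.18)&(P[...,1]<-.05)
print("floor z",np.median(Z[sel]), "x min seen",P[sel][:,0].min())
E
```

```text
near inner rim x at y=-.116: 0.5252815452768217 yaw -2.143471618594446 5.233641528945917e-17
-y rim -0.17703395962392962 -0.035167977783043425
+y rim -0.054334299595073035 -0.034543600725399956
outer near rail at y=-.116 0.5077500091565357 yaw -2.1406318707676517
floor z 0.02031834311956451 x min seen 0.5231498293071208
```

Emit:
move_arm([
  [0,0,0,0,1,0,50],
  [0,0,0,0,1,0,50],
  [0,0,0,0,1,0.3,50],
  [0,0,0,0,1,0.4,50],
  [0,0,0,0,1,0.4,50],
  [0,0,0,0,1,0.4,50],
  [0,0,0,0,1,0.4,50],
  [0,0,0,0,1,0.4,50],
  [0,0,0,0,1,0.4,50],
  [0,0,0,0,1,0.3,50],
])

```text
t: 10.3
tool_pos: [0.4451, -0.3664, 0.1606]
orientation: [-3.14, 0.06, 0.001]
force: [0.0, 0.9, 0.1]
opening: 0.0498
gripper_force: 0.0
```

```bash
python3 - <<'E'
from h import *
p,r=tool(); print(p,r.as_matrix()[:2].round(3).tolist())
c=read_camera("wrist"); H,P=measure(c)
print("to amber in tool units", (r.inv().apply(np.array([.4445,-.3814,.026])-p)/.025).round(2))
E
```

```text
[ 0.44508054 -0.36643845  0.16058249] [[0.999, -0.038, -0.001], [-0.038, -0.999, 0.001]]
amber_top [ 448.6 -378.    53.7   10.9  -11.6]
amber_plate [ 444.7 -381.9   99.5   49.7   -2.7]
to amber in tool units [0.   0.6  5.38]
```

Emit:
move_arm([
  [0,0,0,0,0.6,0.4,50],
  [0,0,0,0,0,1,50],
  [0,0,0,0,0,1,50],
  [0,0,0,0,0,1,50],
  [0,0,0,0,0,0.8,50],
  [0,0,0,0,0,0.6,50],
  [0,0,0,0,0,0.4,50],
  [0,0,0,0,0,0.18,50],
  [0,0,0,0,0,0,50],
  [0,0,0,0,0,0,50],
])

```text
t: 11.35
tool_pos: [0.4452, -0.3813, 0.0282]
orientation: [3.14, -0.06, 0.002]
force: [-0.4, -0.2, -0.1]
opening: 0.0502
gripper_force: 0.0
```

Emit:
move_arm([
  [0,0,0,0,0,0,0],
  [0,0,0,0,0,0,0],
  [0,0,0,0,0,0,0],
  [0,0,0,0,0,0,0],
  [0,0,0,0,0,0,0],
  [0,0,0,0,0,0,0],
  [0,0,0,0,0,0,0],
  [0,0,0,0,0,0,0],
  [0,0,0,0,0,0,0],
  [0,0,0,0,0,0,0],
], force=20)

```text
t: 12.35
tool_pos: [0.4446, -0.3808, 0.0272]
orientation: [3.141, -0.06, 0.0]
force: [-1.1, 1.1, 1.3]
opening: 0.0119
gripper_force: 20.0
```

```bash
python3 - <<'E'
from h import *
s=read_state(); p,r=tool(); print(s["q"].round(3), p, np.degrees(np.arctan2(*r.as_matrix()[1::-1,0])))
print((r.inv().apply(np.array([.5695,-.1153,.19])-p)/.025).round(2))
E
```

```text
[-0.796  0.278  1.707 -0.     1.156  0.814] [ 0.44464919 -0.38078254  0.02720328] -2.202021511756922
[  4.58 -10.8   -6.51]
```

Emit:
move_arm([
  [0,0,0,0,0,-0.4,0],
  [0,0,0,0,0,-0.9,0],
  [0,0,-0.5,0,0,-1,0],
  [0,0,-1,0,0,-1,0],
  [0,0,-1,0,0,-1,0],
  [0,0,-1,0,0,-1,0],
  [0,0,-1,0,0,-0.8,0],
  [0,0,-1,0,0,-0.4,0],
  [0,0,-1,0,0,0,0],
  [0,0,-1,0,0,0,0],
])

```text
t: 13.35
tool_pos: [0.4448, -0.3808, 0.1909]
orientation: [2.921, 1.152, 0.001]
force: [-0.4, -0.3, -1.5]
opening: 0.0117
gripper_force: 20.0
```

Emit:
move_arm([
  [0,0,-1,0,0,0,0],
  [0,0,-1,0,0,0,0],
  [0,0,-1,0,0,0,0],
  [0,0,-1,0,0,0,0],
  [0,0,-1,0,0,0,0],
  [0,0,-1,0,0,0,0],
  [0,0,-1,0,0,0,0],
  [0,0,-0.5,0,0,0,0],
  [0,0,0,0.4,0.2,0,0],
  [0,0,0,0.8,0.35,0,0],
])

```text
t: 14.35
tool_pos: [0.4594, -0.3513, 0.1899]
orientation: [2.268, 2.174, -0.0]
force: [0.3, 1.1, -2.0]
opening: 0.0118
gripper_force: 20.0
```

Emit:
move_arm([
  [0,0,0,1,0.42,0,0],
  [0,0,0,1,0.42,0,0],
  [0,0,0,1,0.42,0,0],
  [0,0,0,1,0.42,0,0],
  [0,0,0,1,0.42,0,0],
  [0,0,0,1,0.42,0,0],
  [0,0,0,1,0.42,0,0],
  [0,0,0,1,0.42,0,0],
  [0,0,0,1,0.42,0,0],
  [0,0,0,0.5,0.2,0,0],
])

```text
t: 15.35
tool_pos: [0.5687, -0.115, 0.1899]
orientation: [-2.263, -2.178, -0.001]
force: [-0.4, -0.4, -1.3]
opening: 0.0119
gripper_force: 20.0
```

```bash
python3 - <<'E'
from h import *
s=read_state(); p,r=tool(); print(s["q"].round(3), p, s["opening"],s["gripper_force"],r.as_matrix().round(4).tolist(),np.degrees(np.arctan2(*r.as_matrix()[1::-1,0])))
for n in("wrist","top"):
    c=read_camera(n); cv2.imwrite(f"pics/{n}3.png",c["frame"][:,:,::-1] if n=="wrist" else cv2.resize(c["frame"][110:250,220:460,::-1],None,fx=3,fy=3))
print((r.inv().apply(np.array([.5695,-.1153,.19])-p)/.025).round(2))
E
```

```text
[-2.880e-01  9.800e-02  1.595e+00  1.000e-03  1.448e+00 -2.500e-01] [ 0.56867086 -0.11502053  0.18990107] 0.011900223624768492 19.999708235263824 [[0.0381, 0.9993, 0.0002], [0.9993, -0.0381, 0.0008], [0.0008, 0.0002, -1.0]] 87.81780594148763
[-0.01  0.03 -0.  ]
```

View pics/wrist3.png

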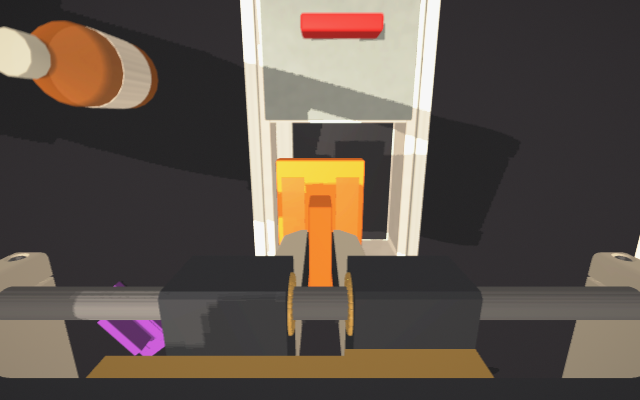

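The carrier is held level over the compartment at (320,195), with the rib along the slide axis. The compartment's inner rims are near columns 275 and 390. I'll measure the carrier in hand against the walls.

```bash
cat > rel.py <<'E'
from h import *
def run():
    c=read_camera("wrist"); H=hsv(c); P=cloud(c); Z=P[...,2]
    p,r=tool()
    am=(H[...,1]>140)&(H[...,2]>60)&(H[...,0]>5)&(H[...,0]<28)&(P[...,0]>.45)
    b=blobs(am,200)[0]; print("bbox",b.min(0),b.max(0))
    m=np.zeros((400,640),np.uint8); cv2.drawContours(m,[b.reshape(-1,1,2)],-1,1,-1)
    pl=m>0; zt=p[2]-.0172; pts=P[pl&(abs(Z-zt)<.005)]
    print("plate z",np.median(pts[:,2]),"expected",zt)
    e=[]
    for v in range(b[:,1].min()+4,min(b[:,1].max()-8,235),4):
        u=np.where(pl[v]&(abs(Z[v]-zt)<.006))[0]
        if len(u)>5: e.append([u.min()-.5,u.max()+.5,v])
    e=np.array(e); y0=-.115
    for i,n in((0,"plate left"),(1,"plate right")):
        q=cast(c,e[:,[i,2]],zt); f=np.polyfit(q[:,1],q[:,0],1); print(n,"x at y0",np.polyval(f,y0).round(4),"yaw",-np.degrees(f[0]).round(2),"sd",np.std(q[:,0]-np.polyval(f,q[:,1])).round(4))
    print("plate far end y",cast(c,[[320,b[:,1].min()]],zt)[0,:2].round(4))
    # chamber: outer rail edges at .073
    L=[];Rr=[]
    for v in range(10,245,5):
        u=np.where(abs(Z[v]-.073)<.003)[0]; u=u[(u>150)&(u<500)]
        if len(u)>4: L.append([u.min()-.5,v]);Rr.append([u.max()+.5,v])
    for n,a in(("rail L",L),("rail R",Rr)):
        q=cast(c,a,.073); f=np.polyfit(q[:,1],q[:,0],1); k=abs(q[:,0]-np.polyval(f,q[:,1]))<.003; f=np.polyfit(q[k,1],q[k,0],1)
        print(n,"x at y0",np.polyval(f,y0).round(4),"yaw",-np.degrees(f[0]).round(2),k.sum(),len(k))
    np.savez("last.npz",**c); return c,H,P
if __name__=="__main__":
    c,H,P=run(); Z=P[...,2]
    for v in (150,): print([(u,*P[v,u].round(3)) for u in range(250,292,3)],[(u,*P[v,u].round(3)) for u in range(366,420,4)])
E
python3 rel.py
```

```text
bbox [ 86 349] [492 377]
plate z nan expected 0.17249233679793818
  return _methods._mean(a, axis=axis, dtype=dtype,
  ret = ret.dtype.type(ret / rcount)
Traceback (most recent call last):
  File "rel.py", line 28, in <module>
    c,H,P=run(); Z=P[...,2]
          ~~~^^
  File "rel.py", line 16, in run
    q=cast(c,e[:,[i,2]],zt); f=np.polyfit(q[:,1],q[:,0],1); print(n,"x at y0",np.polyval(f,y0).round(4),"yaw",-np.degrees(f[0]).round(2),"sd",np.std(q[:,0]-np.polyval(f,q[:,1])).round(4))
             ~^^^^^^^^^
IndexError: too many indices for array: array is 1-dimensional, but 2 were indexed
```

Picked up the brown gripper strip; I'll restrict to rows above 280.

```bash
sed -i 's/&(P\[...,0\]>.45)$/\&(P[...,0]>.45)\&(np.arange(400)[:,None]<285)/' rel.py; python3 rel.py
```

```text
bbox [276 158] [364 284]
plate z 0.17212070912054225 expected 0.1724385336800892
plate left x at y0 0.5445 yaw -2.23 sd 0.0002
plate right x at y0 0.594 yaw -1.97 sd 0.0002
plate far end y [ 0.5712 -0.0689]
rail L x at y0 0.5075 yaw -2.19 47 47
rail R x at y0 0.6627 yaw -2.23 47 47
[(250, np.float64(0.51), np.float64(-0.073), np.float64(0.073)), (253, np.float64(0.513), np.float64(-0.073), np.float64(0.073)), (256, np.float64(0.515), np.float64(-0.073), np.float64(0.073)), (259, np.float64(0.518), np.float64(-0.073), np.float64(0.072)), (262, np.float64(0.519), np.float64(-0.074), np.float64(0.064)), (265, np.float64(0.522), np.float64(-0.074), np.float64(0.064)), (268, np.float64(0.524), np.float64(-0.075), np.float64(0.064)), (271, np.float64(0.527), np.float64(-0.075), np.float64(0.061)), (274, np.float64(0.527), np.float64(-0.077), np.float64(0.043)), (277, np.float64(0.527), np.float64(-0.079), np.float64(0.028)), (280, np.float64(0.53), np.float64(-0.079), np.float64(0.028)), (283, np.float64(0.533), np.float64(-0.079), np.float64(0.027)), (286, np.float64(0.536), np.float64(-0
[... 298 characters left out ...]
at64(0.631), np.float64(-0.083), np.float64(0.02)), (382, np.float64(0.635), np.float64(-0.083), np.float64(0.021)), (386, np.float64(0.639), np.float64(-0.084), np.float64(0.021)), (390, np.float64(0.644), np.float64(-0.084), np.float64(0.019)), (394, np.float64(0.646), np.float64(-0.083), np.float64(0.026)), (398, np.float64(0.646), np.float64(-0.081), np.float64(0.043)), (402, np.float64(0.647), np.float64(-0.08), np.float64(0.057)), (406, np.float64(0.648), np.float64(-0.079), np.float64(0.064)), (410, np.float64(0.652), np.float64(-0.079), np.float64(0.064)), (414, np.float64(0.655), np.float64(-0.079), np.float64(0.067)), (418, np.float64(0.657), np.float64(-0.079), np.float64(0.072))]
```

Emit:
move_arm([
  [0,0,0,0,0,0.4,0],
  [0,0,0,0,0,0.7,0],
  [0,0,0,0,0,0.8,0],
  [0,0,0,0,0,0.8,0],
  [0,0,0,0,0,0.8,0],
  [0,0,0,0,0,0.8,0],
  [0,0,0,0,0,0.6,0],
  [0,0,0,0,0,0.4,0],
  [0,0,0,0,0,0.2,0],
  [0,0,0,0,0,0,0],
])

```text
t: 16.55
tool_pos: [0.5678, -0.1179, 0.0516]
orientation: [-2.264, -2.178, 0.001]
force: [0.0, -0.2, -1.3]
opening: 0.0116
gripper_force: 20.0
```

Emit:
move_arm([
  [0,0,0,0,0,0.04,0],
  [0,0,0,0,0,0.04,0],
  [0,0,0,0,0,0.04,0],
  [0,0,0,0,0,0.04,0],
  [0,0,0,0,0,0.04,0],
  [0,0,0,0,0,0,0],
  [0,0,0,0,-0.04,0,0],
  [0,0,0,0,-0.04,0,0],
  [0,0,0,0,-0.04,0,0],
  [0,0,0,0,0,0,0],
])

```text
t: 17.55
tool_pos: [0.565, -0.1177, 0.0472]
orientation: [2.264, 2.178, 0.0]
force: [-0.4, -0.7, 0.5]
opening: 0.0118
gripper_force: 20.0
```

Emit:
move_arm([
  [0,0,0,0,-0.03,0,0],
  [0,0,0,0,-0.03,0,0],
  [0,0,0,0,0,0,0],
  [0,0,0,0,0,0,0],
  [0,0,0,0,0,0,0],
  [0,0,0,0,0,0,0],
  [0,0,0,0,0,0,0],
  [0,0,0,0,0,0,0],
  [0,0,0,0,0,0,0],
  [0,0,0,0,0,0,0],
])

```text
t: 18.55
tool_pos: [0.5649, -0.1177, 0.0475]
orientation: [2.262, 2.177, 0.003]
force: [6.7, 0.2, -4.9]
opening: 0.0116
gripper_force: 20.0
```

Emit:
move_arm([
  [0,0,0,0,0.02,0.02,0],
  [0,0,0,0,0,0.02,0],
  [0,0,0,0,0,0,0],
  [0,0,0,0,0,0,0],
  [0,0,0,0,0,0,13],
  [0,0,0,0,0,0,15],
  [0,0,0,0,0,0,18],
  [0,0,0,0,0,0,24],
  [0,0,0,0,0,0,26],
  [0,0,0,0,0,0,26],
])

```text
t: 19.55
tool_pos: [0.5637, -0.1176, 0.0458]
orientation: [-2.263, -2.178, 0.001]
force: [-0.4, -0.1, -0.3]
opening: 0.0258
gripper_force: 0.0
```

Released with no residual force. Next I lift clear and look.

Emit:
move_arm([
  [0,0,0,0,0.04,-0.3,26],
  [0,0,0,0,0,-0.6,26],
  [0,0,0,0,0,-1,26],
  [0,0,0,0,0,-1,26],
  [0,0,0,0,0,-1,26],
  [0,0,0,-0.8,0,-1,26],
  [0,0,0,-1,0,-0.8,26],
  [0,0,0,-1,0,0,26],
  [0,0,0,-0.8,0,0,26],
  [0,0,0,0,0,0,26],
])

```text
t: 20.55
tool_pos: [0.5617, -0.2101, 0.1906]
orientation: [2.264, 2.174, 0.0]
force: [-0.2, -0.5, -0.5]
opening: 0.0259
gripper_force: 0.0
```

```bash
python3 - <<'E'
from h import *
c=read_camera("wrist"); cv2.imwrite("pics/w4.png",c["frame"][:,:,::-1]); np.savez("last.npz",**c)
H=hsv(c);P=cloud(c);Z=P[...,2]; p,r=tool(); print(p)
am=(H[...,1]>140)&(H[...,2]>40)&(H[...,0]>5)&(H[...,0]<28)&(np.arange(400)[:,None]<285)&(abs(P[...,0]-.57)<.08)&(abs(P[...,1]+.116)<.08)
b=blobs(am,100)[0]; print("bbox",b.min(0),b.max(0))
for lo,hi,n in((.026,.036,"plate"),(.048,.06,"rib")):
    q=P[am&(Z>lo)&(Z<hi)]; print(n,rect(q),"z",np.percentile(q[:,2],[5,50,95]).round(4))
E
```

```text
[ 0.56175781 -0.20865152  0.19010382]
bbox [293  38] [346 147]
plate [ 566.4 -120.1   98.8   49.2   87.8] z [0.0284 0.0297 0.0311]
rib [ 565.8 -120.3   58.8   11.8   87.9] z [0.0521 0.0533 0.0546]
```

View pics/w4.png

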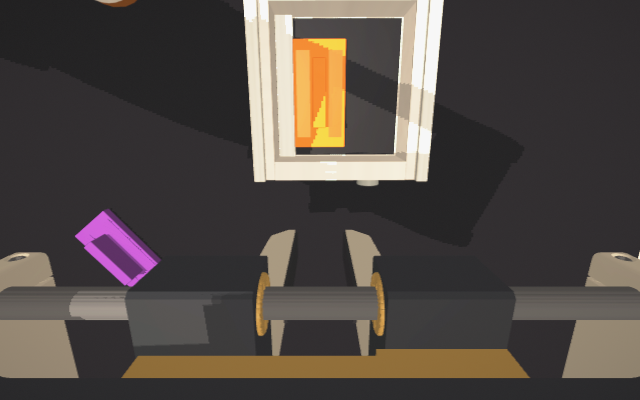

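The carrier lies flat at (320,92), rib up, with its left edge against the fence at column 293 and no visible gap. Plate top is 0.0297 m and the yaw matches the chamber. Next I turn back to regrip the handle.

Emit:
move_arm([
  [0,0,0.5,0,0,0,50],
  [0,0,1,0,0,0,50],
  [0,0,1,0,0,0,50],
  [0,0,1,0,0,0,50],
  [0,0,1,0,0,0,50],
  [0,0,1,0,0,0,50],
  [0,0,1,0,0,0,50],
  [0,0,1,0,0,0,50],
  [0,0,1,0,0,0,50],
  [0,0,1,0,0,0,50],
])

```text
t: 21.6
tool_pos: [0.5618, -0.2063, 0.1893]
orientation: [-3.03, -0.829, -0.001]
force: [-0.2, 0.9, 0.4]
opening: 0.0501
gripper_force: 0.0
```

Emit:
move_arm([
  [0,0,1,0,0,0,50],
  [0,0,1,0,0,0,50],
  [0,0,1,0,0,0,50],
  [0,0,1,0,0,0,50],
  [0,0,1,0,0,0,50],
  [0,0,0.5,0,-0.4,0,50],
  [0,0,0,0.1,-0.8,0,50],
  [0,0,0,0.1,-1,0,50],
  [0,0,0,0.1,-1,0,50],
  [0,0,0,0.1,-1,0,50],
])

```text
t: 22.6
tool_pos: [0.5751, -0.1009, 0.1894]
orientation: [-3.141, 0.059, -0.001]
force: [-0.1, 0.0, -1.0]
opening: 0.0499
gripper_force: 0.0
```

Emit:
move_arm([
  [0,0,0,0.1,-1,0,50],
  [0,0,0,0.1,-1,0,50],
  [0,0,0,0.1,-1,0,50],
  [0,0,0,0,-1,0,50],
  [0,0,0,0,-0.8,0,50],
  [0,0,0,0,-0.2,0,50],
  [0,0,0,0,0,0.6,50],
  [0,0,0,0,0,0.8,50],
  [0,0,0,0,0,0.4,50],
  [0,0,0,0,0,0,50],
])

```text
t: 23.6
tool_pos: [0.5856, 0.0209, 0.1408]
orientation: [-3.141, 0.062, 0.007]
force: [-0.7, -0.0, -0.2]
opening: 0.0497
gripper_force: 0.0
```

```bash
python3 - <<'E'
from h import *
p,r=tool(); print(p,np.degrees(np.arctan2(*r.as_matrix()[1::-1,0])))
print((r.inv().apply(np.array([.588,.020,.0915])-p)/.025).round(2))
E
```

```text
[0.58556859 0.02088822 0.14076383] -2.2509221702022906
[0.11 0.03 1.97]
```

Emit:
move_arm([
  [0,0,0,0.1,0,0.6,50],
  [0,0,0,0,0,0.7,50],
  [0,0,0,0,0,0.5,50],
  [0,0,0,0,0,0.15,50],
  [0,0,0,0,0,0,0],
  [0,0,0,0,0,0,0],
  [0,0,0,0,0,0,0],
  [0,0,0,0,0,0,0],
  [0,0,0,0,0,0,0],
  [0,0,0,0,0,0,0],
], force=15)

```text
t: 24.6
tool_pos: [0.5902, 0.0209, 0.0954]
orientation: [3.14, -0.06, 0.001]
force: [-0.4, -2.0, 2.3]
opening: 0.0119
gripper_force: 15.0
```

Emit:
move_arm([
  [0,0,0,0,0.2,0,0],
  [0,0,0,0,0.4,0,0],
  [0,0,0,0,0.6,0,0],
  [0,0,0,0,0.6,0,0],
  [0,0,0,0,0.7,0,0],
  [0,0,0,0,0.7,0,0],
  [0,0,0,0,0.7,0,0],
  [0,0,0,0,0.6,0,0],
  [0,0,0,0,0.5,0,0],
  [0,0,0,0,0.3,0,0],
])

```text
t: 25.6
tool_pos: [0.5851, -0.1132, 0.0953]
orientation: [3.14, -0.063, 0.002]
force: [1.0, 3.0, 5.7]
opening: 0.0116
gripper_force: 15.0
```

Emit:
move_arm([
  [0,0,0,0,0.05,0,0],
  [0,0,0,0,0.05,0,0],
  [0,0,0,0,0.05,0,0],
  [0,0,0,0,0.04,0,0],
  [0,0,0,0,0,0,0],
  [0,0,0,0,0,0,0],
  [0,0,0,0,0,0,0],
  [0,0,0,0,0,0,0],
  [0,0,0,0,0,0,0],
  [0,0,0,0,0,0,0],
])

```text
t: 26.6
tool_pos: [0.585, -0.1151, 0.0954]
orientation: [-3.139, 0.06, -0.001]
force: [0.7, 8.3, 7.3]
opening: 0.0116
gripper_force: 15.0
```

The stop is reached: 136 mm of travel and the force has risen. Releasing and checking.

Emit:
move_arm([
  [0,0,0,0,0,0,50],
  [0,0,0,0,0,0,50],
  [0,0,0,0,0,0,50],
  [0,0,0,0,0,0,50],
  [0,0,0,0,0,-0.5,50],
  [0,0,0,0,0,-1,50],
  [0,0,0,0,0,-1,50],
  [0,0,0,0,0,-1,50],
  [0,0,0,-0.8,0,-1,50],
  [0,0,0,-0.8,0,-1,50],
])

```text
t: 27.6
tool_pos: [0.5443, -0.1141, 0.2343]
orientation: [3.141, -0.06, 0.001]
force: [-0.2, -0.2, 1.0]
opening: 0.05
gripper_force: 0.0
```

Emit:
move_arm([
  [0,0,0,-0.8,0,0,50],
  [0,0,0,-0.8,0,0,50],
  [0,0,0,-0.8,0,0,50],
  [0,0,0,-0.8,0,0,50],
  [0,0,0,-0.4,0,0,50],
  [0,0,0,0,0,0,50],
  [0,0,0,0,0,0,50],
  [0,0,0,0,0,0,50],
  [0,0,0,0,0,0,50],
  [0,0,0,0,0,0,50],
])

```text
t: 28.6
tool_pos: [0.455, -0.1106, 0.2322]
orientation: [-3.141, 0.06, 0.001]
force: [-0.7, -0.4, 0.1]
opening: 0.0499
gripper_force: 0.0
```

```bash
python3 - <<'E'
from h import *
c=read_camera("wrist"); cv2.imwrite("pics/w5.png",c["frame"][:,:,::-1]); measure(c); print(read_state()["tool_pos"])
E
```

```text
handle_top [ 585.2 -115.6   59.1   10.6   -2.1]
amber_plate [399.4  -7.9  46.6  11.1  66.3]
[ 0.45496902 -0.11062401  0.23219429]
```

View pics/w5.png

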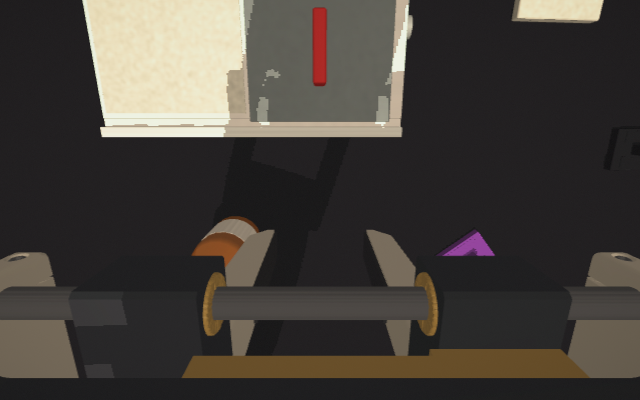

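The cover is fully shut over the compartment. The handle is at (320,46), which is y = -0.1156 against the bay centre at -0.116. The bottle and purple decoy have not moved, and the arm is clear.

```bash
python3 -c "
from plant import close_job; print(close_job())"
```

```text
the job is handed in; nothing more can be done
None
```

The job is handed in: I slid the cover fully open, laid the amber carrier flat, rib up, with a long edge flush along the fence, and shut the cover fully over it, without touching the blue carrier, beaker, bottle or stand.

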